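# Lay the slim speaker down on its padded rest

### The job

The slim wooden speaker stands on end on the low cork-topped rest, its foot just in front of the yellow stop. Using the fingers only to push and to support, tip it over away from the stop and lower it gently, never letting it drop, until it lies flat on the cork with the grille up, then push its top end so that its foot end sits squarely against the stop. Do not grip, lift or carry it, keep it on the rest, disturb nothing else, and finish clear.

Things in the scene. Friction and masses are not known exactly. Their poses are not given: they have to be found in the camera images.
- speaker: slim speaker, about 0.5 kg, a wooden box 90 (its x) x 32 (its y) x 210 mm (its z), standing upright on the rest. Origin: centre of its underside. Dark grille with round drivers on its -y face, which stands 3 to 8 mm before the stop; its plain back (+y) looks the way it must tip. It is past balance at about 9 degrees and then falls by itself unless a finger on the back side holds it
- speaker_centre (a point): centre of the speaker, half-way up (105 mm above its underside); same axes as the speaker
- speaker_top (a point): centre of the speaker's top end, 210 mm above its underside. Once the speaker lies on the rest this end sticks out 45 to 85 mm past the rest's far edge, so a finger under it stays free
- speaker_toe (a point): middle of the lower edge of the speaker's back: the edge it pivots on when tipped. While the speaker is lowered this edge may slide back towards the stop
- rest: low rest fixed to the table, dark steel with a cork top, 140 (its x) x 180 (its y) mm, cork 30 mm above the table. Origin: centre of its underside. Along its -y end runs the yellow stop, 15 mm thick, 27 mm above the cork. The speaker tips towards the rest's +y; the table beyond its +y side is free for 130 mm
- rest_stop (a point): middle of the foot of the stop's inner face, on the cork, 30 mm above the table and 75 mm from the rest's middle; axes as the rest. The lying speaker's foot end must touch this face
- twin_speaker: second speaker of the same make, standing upright off to the right; bystander, leave alone. Origin: centre of its underside
- remote_a: black remote control, 44 x 165 x 18 mm, lying beside the rest on the robot's side; bystander. Origin: centre of its underside
- remote_b: white remote control, 44 x 165 x 18 mm, lying on the table; bystander. Origin: centre of its underside
- gamepad: grey and black game controller, about 130 x 155 x 45 mm, on the table; bystander. Origin: underside, middle of its grey body
- tumbler: green glass tumbler, 70 mm across, 95 mm tall, beyond the rest as seen from the robot; bystander. Origin: centre of its underside
- jar: amber candle jar with copper lid, 76 mm across, 85 mm tall, to the left; bystander. Origin: centre of its underside
- cases: stack of three disc cases, 135 x 172 x 42 mm, to the left; bystander. Origin: centre of its underside
Things that resemble listed ones, but are neither listed nor needed, are in the scene too. What is shaped like the rest but green is not meant.

How it is judged (in metres and radians):
On the way:
1. the speaker leans over, about 25 to 75 degrees, on its way down under control (angle between speaker's own z axis and vertical between 0.44 and 1.31 rad), for 0.2 s.
At the end, for the whole second after the job is handed in: The speaker lies flat on the cork (within 5 degrees), grille up, square to the stop within 5 degrees, its foot end against the stop within 6 mm, its centre within 25 mm of the rest's middle line, at rest and untouched (angle between speaker's own z axis and vertical between 1.48 and 1.66 rad and angle between speaker's own y axis and vertical above 3 rad and angle between the z axis of speaker and the y axis of rest, either way round below 0.09 rad and x of speaker_centre in the frame of rest between -0.025 and 0.025 m and y of speaker_centre in the frame of rest between 0.02 and 0.036 m and z of speaker_centre in the frame of rest between 0.041 and 0.052 m and linear speed of speaker below 0.01 m/s and angular speed of speaker below 0.05 rad/s).
It fails at once if the speaker falls or lands hard (turns faster than 5 rad/s; left to fall from balance it reaches about 10, let go within the last few degrees it stays below) (angular speed of speaker above 5 rad/s).
It fails at once if the speaker is lifted or carried: the edge it pivots on rises more than 25 mm above the cork, or its centre more than 25 mm above where it stood (height (world z) of speaker_toe above 0.055 m or height (world z) of speaker_centre above 0.16 m).
It fails at once if the foot is taken more than 80 mm from the stop, or more than 50 mm to the side (y of speaker_toe in the frame of rest_stop above 0.08 m or x of speaker_toe in the frame of rest_stop above 0.05 m or x of speaker_toe in the frame of rest_stop below -0.05 m).
It fails at once if the fingers squeeze or shove the speaker with more than 25 N (contact force between the fingers and speaker above 25 N).
It fails at once if a bystander is moved by more than 20 mm or the second speaker is knocked over (distance of any of twin_speaker, remote_a, remote_b, gamepad, tumbler, jar, cases from where it was at the start of the episode above 0.02 m or angle between twin_speaker's own z axis and vertical above 0.3 rad).
It also fails if it takes over 64 s, if anything falls off the work surface, if the arm or the gripper's body presses on something with over 40 N, if the wrist force passes 120 N, or if a joint passes its speed limit or range.

### The arm

A 6-joint arm with a two-finger parallel gripper is mounted at the origin on the work surface. World frame = base frame: x ahead of the robot, y to its left, z up, the work surface at z = 0. Lengths are in mm, angles in rad, forces in N, time in s.
With the tool pointing down it reaches from about 200 to 875 mm from the base axis. Payload 3.4 kg.
Tool frame: the origin (TCP) lies on the centre line of the jaws, within the pads' length; the fingertips stand 22 mm ahead of it and the grasp point (between the pads) lies 3 mm ahead of it; x points along the fingers, y is the direction in which the jaws open and shut, and the axes are right-handed (so a half turn about x gives the same grasp; the last joint's range is limited). The gripper opens to 94 mm and grips with 3 to 60 N. Pads are 16 mm wide; open, the fingers measure 119 mm over their backs; the gripper's body (75 mm by 177 mm) begins 78 mm behind the grasp point.
Start: joints at [-1.447, 0.276, 1.505, -0, 1.361, -0.121], TCP at [139.355, -557.892, 227.493] pointing down, gripper open.
Joint ranges: [-2.89, 2.89], [-0.75, 2.08], [0.22, 2.7], [-1.18, 4.32], [0.11, 2.71], [-2.7, 2.7]. Speed limits (rad/s): [2.57, 2.57, 3.14, 3.14, 3.14, 3.14].

### API

Orientations are given as a unit quaternion [w, x, y, z].
In Python, from bench import readout, eyes, r gives the robot as it stands.
- The arm moves only by the tool step_arm, never from a script. Its argument "commands" is a list of rows, each a list of 4 numbers: the shift along the world's x, y, z in m, then the turn about the world's z in degrees. In form: [[x, y, z, turn], ...]. A call has 1 to 10 rows; each row is the pose to reach, as a shift and turn from the pose commanded when the call began; what a row does not reach only later rows make up. A row lasts 1/10 s, in which the tool goes at most 50 mm and 8.59 degrees, less where a joint would pass 70% of its speed; a pose out of reach is approached as far as the arm can. A call with a gripper value outside its range is refused whole. "claw" is the gripper command: -1 is shut, 1 is fully open, values between are in proportion, set as the call begins (left out, the last holds). The fingers move at their own pace and stop on an object; "newtons" is the grip in N (left out, the last holds). Time passes only in rows, so rows that repeat a pose let the fingers close. It gives the time, the measured TCP pose, the force and the opening at its end, in the units of the state.
- readout.observe(): the state, without advancing time (a new reading comes with each control period).
- eyes.grab_frame(name): name is "scene" or "side" or "wrist"; returns the picture (400x640x3 uint8, blue, green, red); there is no depth.
- eyes.camera_model(name): a dict with "camera_matrix" (3x3 intrinsics, pixels), "eye" and "attitude" of the camera in the world. Camera axes: x right, y up, looking along -z (the intrinsics and any distortion apply to the point x, -y, -z); pixel columns grow to the right and rows downward; lengths in mm; the calibration is good to about 2 mm. The wrist camera is an equidistant fisheye: a pixel r from the principal point sees the ray r / f radians off the axis. A picture is of the moment at which its call begins: read the wrist's pose just before it. camera_model takes no time and is no camera call; for the wrist camera it gives the pose at the moment of the call.
- r.job_done(): hands the job in, once; it reports no verdict.
The state is a dict: "time_s": time; "joints": joint angles; "qd": joint speeds; "effort": joint torques, N m; "tool_pos": TCP position; "tcp_rot": TCP orientation; "wrist_force": force on the tool from outside, world axes, zero at the start; "torque": the same for the moment, N m; "opening": finger opening in mm.
Only numpy, scipy, OpenCV 4.12 (cv2) and the standard library are available. Lean on these libraries where they do the work, as an engineer would, in place of code of your own. Each camera call takes 0.05 s, during which the arm holds its last target.

## Working session

There is one attempt and no reset: what is moved stays moved. The work goes in short steps, Python scripts to look and compute and a tool call to move; the robot and the scene stay as the last step left them, time stands still between calls to the robot, and variables do not carry over. Pictures are saved under pics/ and viewed, and the job is handed in when it is done.

Besides the shell and the picture viewer there is one more tool, called after ">>>" as a command line: name --pt "numbers of a row" for each row, then --argument value for the rest. step_arm: Moves the arm, as the interface text tells. Its arguments: {"type":"object","properties":{"commands":{"type":"array","items":{"type":"array","items":{"type":"number"}}},"claw":{"type":"number"},"newtons":{"type":"number"}},"required":["commands"]}

```bash
ls; mkdir -p pics
python3 - <<'E'
from bench import readout, eyes, r
import cv2
s=readout.observe();print(s)
for n in ["scene","side","wrist"]:
    m=eyes.camera_model(n);print(n,m)
    cv2.imwrite(f"pics/{n}0.png",eyes.grab_frame(n))
E
```

```text
pics
{'time_s': 0.0, 'joints': array([-1.44698436e+00,  2.76564328e-01,  1.50612290e+00, -3.39811696e-05,
        1.36071227e+00, -1.20986668e-01]), 'qd': array([ 0.00117945,  0.00075829, -0.00044988, -0.0002902 ,  0.00054848,
        0.00072573]), 'effort': array([ 2.25913423e-04, -4.04583442e+01, -2.37223881e+01,  7.01517938e-02,
        3.44622054e-02, -1.56934207e-04]), 'tool_pos': array([ 139.2807288 , -557.32049878,  226.62629177]), 'tcp_rot': array([-0.08569711, -0.70180335, -0.0869747 ,  0.70182865]), 'wrist_force': array([ 0.67774956, -0.19925795, -0.54920839]), 'torque': array([-0.00499968, -0.03389205,  0.03012218]), 'opening': 93.87406362596153}
scene {'camera_matrix': array([[385.69659557,   0.        , 311.71900736],
       [  0.        , 385.69659557, 198.35238099],
       [  0.        ,   0.        ,   1.        ]]), 'eye': array([1122.98072891,  385.17557197, 1278.27672163]), 'attitude': array([0.43543691, 0.13416084, 0.24525353, 0.85571389])}
side {'camera_matrix': array([[514.92129873,   0.        , 323.37824259],
       [  0.        , 514.92129873, 198.18755133],
       [  0.        ,   0.        ,   1.        ]]), 'eye': array([ -89.31833412, 1200.35838157, 1102.77891232]), 'attitude': array([-0.21410062, -0.10330217,  0.44632568,  0.86271836])}
wrist {'camera_matrix': array([[309.70691629,   0.        , 315.45398234],
       [  0.        , 309.70691629, 198.74237945],
       [  0.        ,   0.        ,   1.        ]]), 'eye': array([ 219.39100661, -538.23665301,  383.08886678]), 'attitude': array([ 0.78026808, -0.110933  ,  0.08767521, -0.60925254])}
```

View pics/scene0.png

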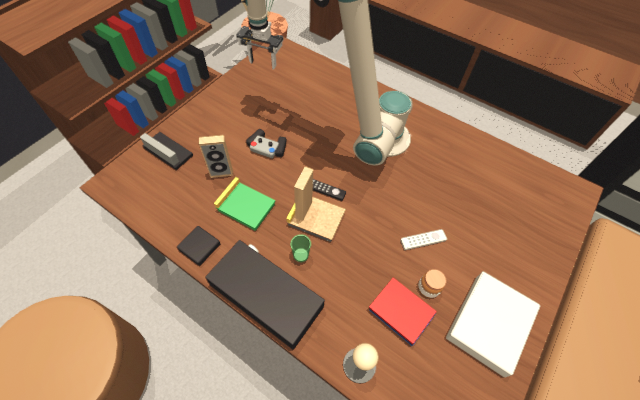

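View pics/side0.png

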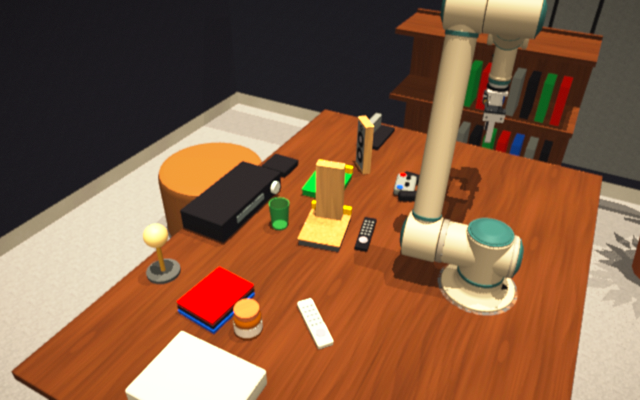

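View pics/wrist0.png

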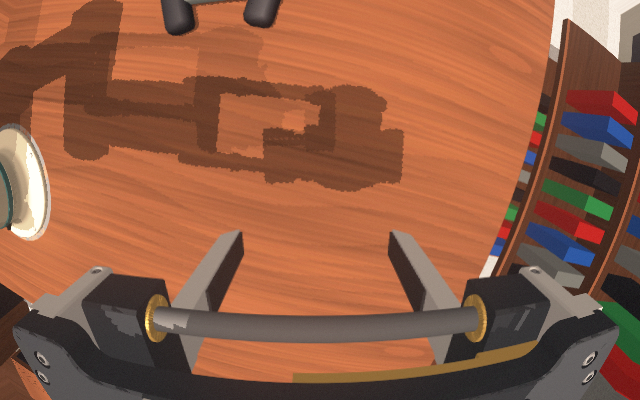

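The scene view shows the rest near (318,218), with the speaker on it and the yellow stop at its left (292,212). The decoy is the green rest at (247,205). Next I'll zoom in.

```bash
cat > h.py <<'E'
import numpy as np, cv2
from scipy.spatial.transform import Rotation as R
from bench import readout, eyes, r
def rot(q): return R.from_quat([q[1],q[2],q[3],q[0]]).as_matrix()
def ray(m,u,v):
    K=m["camera_matrix"];d=np.array([(u-K[0,2])/K[0,0],-(v-K[1,2])/K[1,1],-1.]);d=rot(m["attitude"])@d
    return np.array(m["eye"]),d/np.linalg.norm(d)
def onz(m,u,v,z):
    e,d=ray(m,u,v);return e+d*(z-e[2])/d[2]
def proj(m,p):
    c=rot(m["attitude"]).T@(np.array(p)-m["eye"]);K=m["camera_matrix"]
    return K[0,0]*c[0]/-c[2]+K[0,2],-K[1,1]*c[1]/-c[2]+K[1,2]
def crop(img,x0,y0,w,h,k,name):
    c=cv2.resize(img[y0:y0+h,x0:x0+w],None,fx=k,fy=k,interpolation=cv2.INTER_CUBIC);cv2.imwrite(name,c)
E
python3 - <<'E'
from h import *
crop(cv2.imread("pics/scene0.png"),270,155,100,100,6,"pics/sc_c.png")
crop(cv2.imread("pics/side0.png"),280,150,100,105,5,"pics/si_c.png")
E
```

```text
(no output)
```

View pics/sc_c.png

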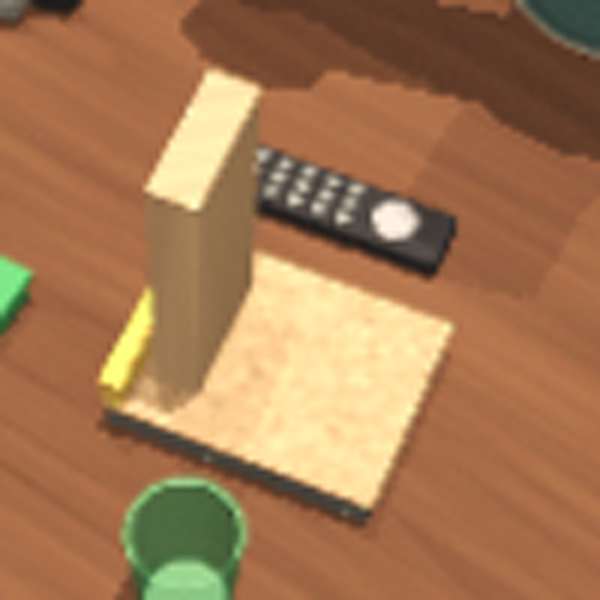

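View pics/si_c.png

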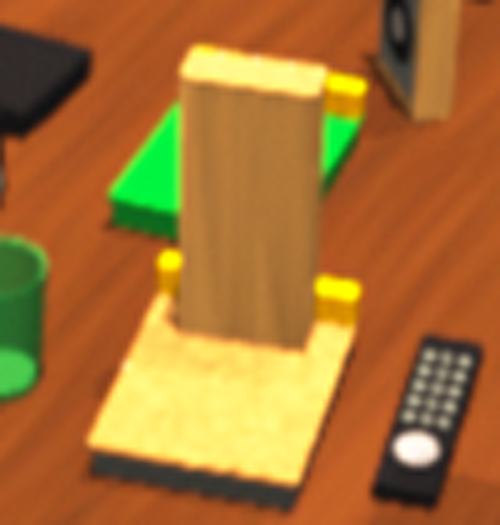

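Run:
```python
from h import *
np.set_printoptions(precision=1,suppress=True)
S=eyes.camera_model("scene");D=eyes.camera_model("side")
sc=lambda x,y,z:onz(S,270+(x+.5)/6-.5,155+(y+.5)/6-.5,z)
si=lambda x,y,z:onz(D,280+(x+.5)/5-.5,150+(y+.5)/5-.5,z)
def show(n,*a): print(n,*[q[:2] for q in a])
a=[sc(450,325,30),sc(368,510,30),sc(105,412,30)];show("cork scene",*a)
b=[si(90,440,30),si(300,487,30),si(354,330,30)];show("cork side",*b)
t=[sc(*p,240) for p in[(210,70),(262,92),(198,210),(147,190)]];show("top scene",*t,sum(t)/4)
t2=[si(*p,240) for p in[(182,80),(325,97),(197,45)]];show("top side",*t2)
show("toe",sc(180,412,30),si(180,332,30),si(308,347,30))
for n,q in [("a",a[1]-a[0]),("a2",a[2]-a[1]),("b",b[1]-b[0]),("t",t[3]-t[0]),("t",t[2]-t[1]),("t2",t2[1]-t2[0])]:print(n,np.linalg.norm(q),np.degrees(np.arctan2(q[1],q[0])))
show("stop top scene",sc(100,385,57),sc(120,393,57))
show("stop side",si(358,285,57),si(318,280,57),si(160,253,57))
# bystanders
show("tumbler scene rim z95", onz(S,301,243,95), onz(S,300.5,255.5,0))
show("remA scene",*[onz(S,270+x/6,155+y/6,18) for x,y in[(258,148),(455,215),(435,270)]])
show("remA side",*[onz(D,280+x/5,150+y/5,18) for x,y in[(430,340),(482,345),(376,492),(425,500)]])
```

```text
cork scene [431.4  64.2] [568.8  95.3] [609.1 -72.5]
cork side [565.4  93.4] [425.2  70.4] [464.5 -94.6]
top scene [487.9 -81.9] [483.  -49.4] [567.8 -31. ] [573.8 -61.1] [528.1 -55.8]
top side [562.6 -25.6] [474.2 -50.9] [574.3 -68. ]
toe [581.9 -35.4] [568.5 -35.7] [484.  -62.4]
a 140.90957427241437 12.761026554396265
a2 172.59129847028956 -76.48743148117474
b 142.02974346175174 -170.67941120789513
t 88.3422749229949 13.622959146297868
t 86.78109876369054 12.229506116802208
t2 91.87281387713472 -164.01215404862168
stop top scene [607.3 -76.4] [604.6 -63.3]
stop side [ 469.7 -109.4] [ 496.3 -101.5] [606.8 -77.6]
tumbler scene rim z95 [668.2  35.9] [672.5  36. ]
remA scene [ 386.1 -114.9] [353.1  20.2] [396.5  33. ]
remA side [ 417.6 -122.4] [ 383.8 -134.3] [384.1  40.1] [353.3  32.3]
```

The rest is turned about 13°: its +y axis is roughly (-0.22, 0.97) and its centre is near (516,-6). The speaker's top centre is near (528,-56). Next I'll check the tool yaw and the wrist-joint range.

Run:
```python
from h import *
s=readout.observe();M=rot(s["tcp_rot"]);print(M.round(3)); print("jaw yaw",np.degrees(np.arctan2(M[1,1],M[0,1])))
a=np.radians(13);X=np.array([np.cos(a),np.sin(a)]);Y=np.array([-np.sin(a),np.cos(a)]);C=np.array([516,-6.])
for n,l in[("sp",(0,-54)),("end",(0,143))]:print(n,C+X*l[0]+Y*l[1], np.linalg.norm(C+X*l[0]+Y*l[1]))
```

```text
[[-0.     0.242 -0.97 ]
 [ 0.001 -0.97  -0.242]
 [-1.    -0.001 -0.   ]]
jaw yaw -75.97497812093977
sp [528.14735693 -58.6159835 ] 531.3901242575513
end [483.83199923 133.33491926] 501.8681143218588
```

>>> step_arm --pt "0 0 0.05 0" --pt "0 0 0.1 0" --pt "0.03 0.04 0.1 0" --pt "0.06 0.08 0.1 0" --pt "0.09 0.12 0.1 0" --pt "0.12 0.16 0.1 0" --pt "0.15 0.19 0.1 0" --pt "0.18 0.23 0.1 0" --pt "0.21 0.27 0.1 0" --pt "0.24 0.31 0.1 0" --claw 1 --newtons 10

```text
time_s: 1.15
tool_pos: [380.0, -246.1, 327.4]
tcp_rot: [0.086, 0.702, 0.086, -0.702]
wrist_force: [1.2, -0.2, -0.1]
opening: 94.0
```

>>> step_arm --pt "0.03 0.04 0 0" --pt "0.06 0.08 0 0" --pt "0.09 0.12 0 0" --pt "0.12 0.15 0 -1" --pt "0.14 0.18 0 -1" --pt "0.149 0.189 0 -1" --pt "0.149 0.189 0 -1" --pt "0.149 0.189 0 -1"

```text
time_s: 1.95
tool_pos: [527.6, -59.8, 327.3]
tcp_rot: [-0.08, -0.702, -0.08, 0.703]
wrist_force: [0.1, 0.3, 0.9]
opening: 93.7
```

Run:
```python
from h import *
s=readout.observe();M=rot(s["tcp_rot"]);print(s["time_s"],s["tool_pos"],s["joints"].round(2),s["wrist_force"].round(2),"jaw yaw",np.degrees(np.arctan2(M[1,1],M[0,1])))
w=eyes.grab_frame("wrist");cv2.imwrite("pics/w1.png",w)
crop(eyes.grab_frame("scene"),250,100,130,140,4,"pics/s1.png")
crop(eyes.grab_frame("side"),270,100,130,150,4,"pics/d1.png")
```

```text
1.95 [527.647029   -59.81450081 327.25567907] [-0.24  0.17  1.41 -0.    1.57  1.1 ] [0.11 0.26 0.86] jaw yaw -76.99514153237892
```

View pics/w1.png

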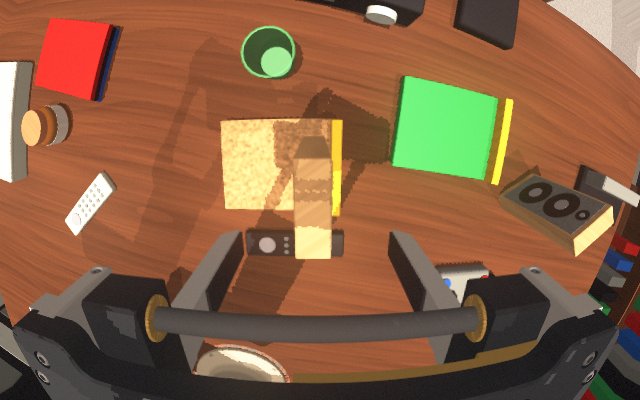

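View pics/d1.png

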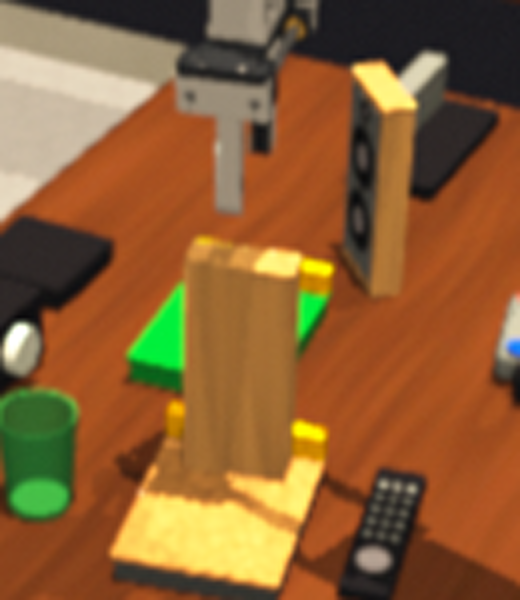

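```bash
cat >> h.py <<'E'
def wz(m,u,v,z):
    K=m["camera_matrix"];x=(u-K[0,2]);y=(v-K[1,2]);rr=np.hypot(x,y);t=rr/K[0,0]
    d=np.array([np.sin(t)*x/rr,-np.sin(t)*y/rr,-np.cos(t)]);d=rot(m["attitude"])@d;e=np.array(m["eye"]);return e+d*(z-e[2])/d[2]
def wproj(m,p):
    c=rot(m["attitude"]).T@(np.array(p)-m["eye"]);K=m["camera_matrix"];t=np.arctan2(np.hypot(c[0],c[1]),-c[2]);h=np.hypot(c[0],c[1])
    return K[0,0]*t*c[0]/h+K[0,2],-K[0,0]*t*c[1]/h+K[1,2]
a=np.radians(13);X=np.array([np.cos(a),np.sin(a)]);Y=np.array([-np.sin(a),np.cos(a)]);C=np.array([516,-6.])
def loc(p): d=np.array(p)[:2]-C;return np.array([d@X,d@Y])
E
python3 - <<'E'
from h import *
np.set_printoptions(precision=1,suppress=True)
m=eyes.camera_model("wrist")
for n,z,ps in [("top",240,[(295,158),(332,158),(331,259),(294,259)]),("cork",30,[(222,121),(223,209),(331,120)]),("stop",57,[(342,121),(332,121),(340,214)])]:
    for p in ps: q=wz(m,*p,z);print(n,q[:2],loc(q))
crop(cv2.imread("pics/w1.png"),210,100,150,180,3.3,"pics/w1c.png")
E
```

```text
top [567.8 -34.9] [ 44.  -39.8]
top [574.4 -63.6] [ 43.9 -69.3]
top [487.6 -84.1] [-45.3 -69.7]
top [480.2 -52.2] [-45.2 -37. ]
cork [565.6  91.1] [70.2 83.4]
cork [429.4  67.4] [-67.9  91. ]
cork [599.9 -67.6] [ 67.9 -78.9]
stop [602.6 -81. ] [ 67.5 -92.6]
stop [599.4 -67.7] [ 67.3 -78.9]
stop [ 471.8 -110.5] [-66.6 -91.9]
```

View pics/w1c.png

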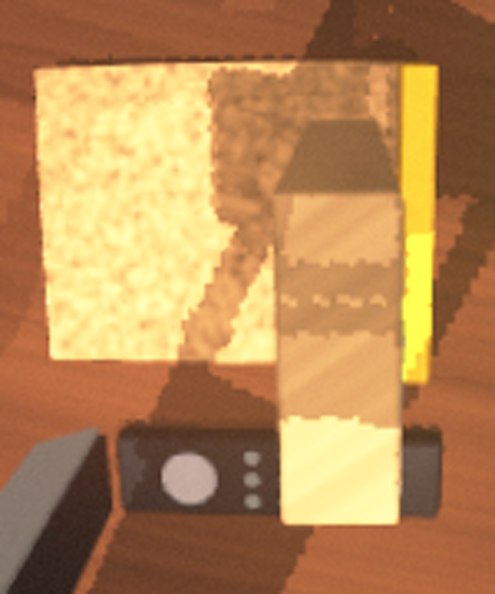

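>>> step_arm --pt "0 0.001 -0.03 0" --pt "0 0.001 -0.06 0" --pt "0 0.001 -0.09 0" --pt "0 0.001 -0.095 0" --pt "0 0.001 -0.095 0" --pt "0 0.001 -0.095 0" --claw 1

```text
time_s: 2.7
tool_pos: [529.2, -58.6, 234.1]
tcp_rot: [0.08, 0.704, 0.08, -0.702]
wrist_force: [0.4, 0.2, -0.6]
opening: 93.7
```

>>> step_arm --pt "0 0 0 0" --pt "0 0 0 0" --pt "0 0 0 0" --pt "0 0 0 0" --pt "0 0 0 0" --pt "0 0 0 0" --claw 0.06

```text
time_s: 3.3
tool_pos: [528.3, -57.8, 232.5]
tcp_rot: [-0.08, -0.703, -0.08, 0.703]
wrist_force: [0.0, 0.3, -0.9]
opening: 50.8
```

Run:
```python
from h import *
s=readout.observe();M=rot(s["tcp_rot"]);print(s["time_s"],s["tool_pos"],s["joints"].round(2),s["wrist_force"].round(2),s["opening"],"jaw yaw",np.degrees(np.arctan2(M[1,1],M[0,1])))
w=eyes.grab_frame("wrist");cv2.imwrite("pics/w2.png",w)
```

```text
3.3 [528.33849039 -57.83845797 232.49080932] [-0.24  0.21  1.59 -0.    1.35  1.1 ] [ 0.05  0.29 -0.9 ] 50.79937779152886 jaw yaw -76.97131000060095
```

View pics/w2.png

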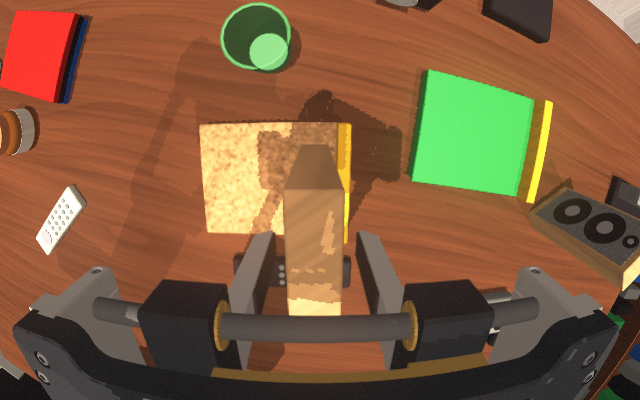

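Both fingers straddle the speaker (edges at about x 285 and 343 in the image) with gaps on each side. Now I'll push it over slowly.

>>> step_arm --pt "-0.001 0.004 0 0" --pt "-0.002 0.009 0 0" --pt "-0.003 0.013 0 0" --pt "-0.004 0.018 0 0" --pt "-0.005 0.022 0 0" --pt "-0.006 0.026 0 0" --pt "-0.007 0.031 0 0" --pt "-0.008 0.035 0 0" --pt "-0.009 0.04 0 0" --pt "-0.01 0.044 0 0"

```text
time_s: 4.35
tool_pos: [518.2, -13.4, 232.4]
tcp_rot: [-0.08, -0.702, -0.08, 0.703]
wrist_force: [0.4, -0.3, -0.1]
opening: 50.1
```

Run:
```python
from h import *
s=readout.observe();print(s["time_s"],s["tool_pos"],s["wrist_force"].round(2),s["opening"],loc(s["tool_pos"]))
crop(eyes.grab_frame("scene"),250,100,130,140,4,"pics/s3.png")
crop(eyes.grab_frame("side"),270,100,130,150,4,"pics/d3.png")
```

```text
4.35 [518.21273514 -13.40438537 232.42602004] [ 0.44 -0.31 -0.06] 50.116005448373826 [ 0.49039858 -7.71236856]
```

View pics/s3.png

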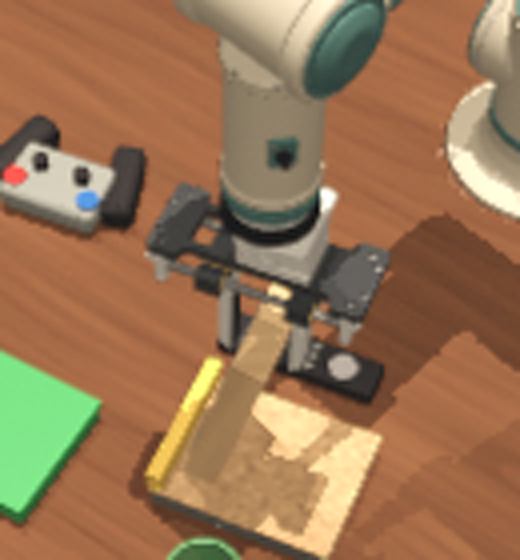

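View pics/d3.png

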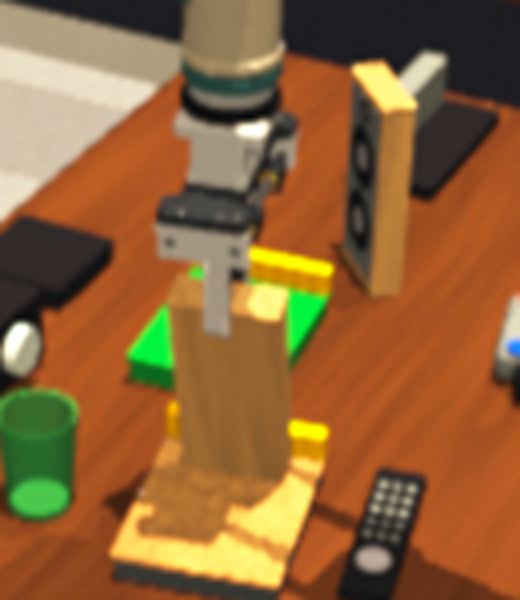

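>>> step_arm --pt "0 0 0 0" --pt "0 0 0 0" --pt "0 0 0 0" --pt "0 0 0 0" --pt "-0.001 0.004 -0.005 0" --pt "-0.002 0.008 -0.01 0" --pt "-0.003 0.012 -0.015 0" --pt "-0.004 0.016 -0.02 0" --pt "-0.0045 0.02 -0.025 0" --pt "-0.0045 0.02 -0.03 0" --claw 1

```text
time_s: 5.45
tool_pos: [513.6, 6.9, 202.1]
tcp_rot: [-0.08, -0.702, -0.081, 0.703]
wrist_force: [-0.0, 0.9, 1.4]
opening: 93.9
```

Run:
```python
from h import *
s=readout.observe();print(s["time_s"],s["tool_pos"],s["wrist_force"].round(2),s["opening"],loc(s["tool_pos"]))
crop(eyes.grab_frame("scene"),250,100,130,140,4,"pics/s4.png")
crop(eyes.grab_frame("side"),270,100,130,150,4,"pics/d4.png")
cv2.imwrite("pics/w4.png",eyes.grab_frame("wrist"))
```

```text
5.45 [513.61345349   6.92908559 202.07570039] [-0.03  0.89  1.38] 93.88888571940763 [ 0.58303195 13.13457012]
```

View pics/s4.png

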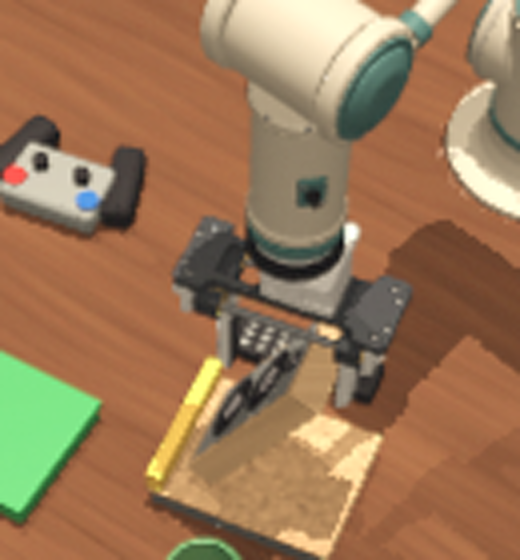

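View pics/w4.png

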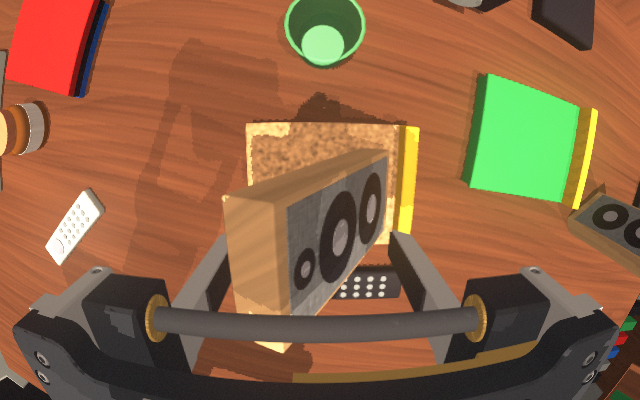

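View pics/d4.png

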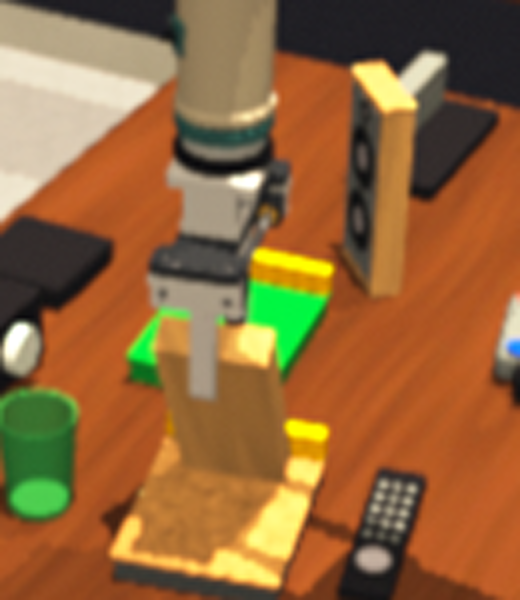

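Run:
```python
from h import *
def sh(f): 
    f=np.radians(f);return -53*(np.cos(f)*Y-np.sin(f)*X-Y)
for base in(0,45):
    print([[*( (sh(f)-sh(base))/1000).round(4).tolist(),0,f-base] for f in range(base+5,base+46,5)])
```

```text
[[0.0045, 0.0012, 0, 5], [0.0088, 0.0029, 0, 10], [0.013, 0.0048, 0, 15], [0.0169, 0.0072, 0, 20], [0.0207, 0.0099, 0, 25], [0.0242, 0.0129, 0, 30], [0.0275, 0.0162, 0, 35], [0.0304, 0.0197, 0, 40], [0.033, 0.0236, 0, 45]]
[[0.0023, 0.004, 0, 5], [0.0042, 0.0082, 0, 10], [0.0057, 0.0126, 0, 15], [0.0069, 0.0171, 0, 20], [0.0077, 0.0216, 0, 25], [0.008, 0.0262, 0, 30], [0.008, 0.0309, 0, 35], [0.0075, 0.0355, 0, 40], [0.0067, 0.04, 0, 45]]
```

>>> step_arm --pt "0.0045 0.001 0 5" --pt "0.009 0.003 0 10" --pt "0.013 0.005 0 15" --pt "0.017 0.007 0 20" --pt "0.0205 0.01 0 25" --pt "0.024 0.013 0 30" --pt "0.0275 0.016 0 35" --pt "0.0305 0.0195 0 40" --pt "0.033 0.0235 0 45"

```text
time_s: 6.5
tool_pos: [547.0, 29.2, 202.4]
tcp_rot: [-0.344, -0.618, -0.344, 0.618]
wrist_force: [-0.5, 1.2, 0.2]
opening: 93.8
```

Run:
```python
from h import *
s=readout.observe();print(s["time_s"],s["tool_pos"],s["wrist_force"].round(2),s["opening"],loc(s["tool_pos"]),s["joints"].round(2))
crop(eyes.grab_frame("scene"),250,100,130,140,4,"pics/s5.png")
```

```text
6.5 [546.95626841  29.16429356 202.41718544] [-0.46  1.21  0.19] 93.8161271272679 [38.07310616 27.29938978] [-0.07  0.25  1.6  -0.    1.29  0.48]
```

View pics/s5.png

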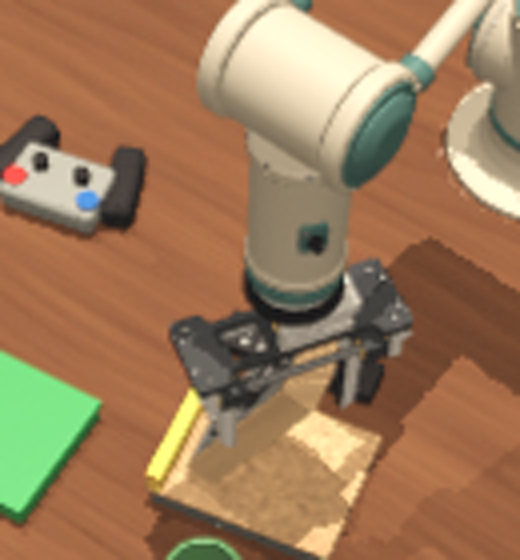

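Good: the front finger (222,440) has swung to the far side and the speaker still leans on the other one. I'll complete the swing.

>>> step_arm --pt "0.0025 0.004 0 5" --pt "0.004 0.008 0 10" --pt "0.0055 0.0125 0 15" --pt "0.007 0.017 0 20" --pt "0.0075 0.0215 0 25" --pt "0.008 0.026 0 30" --pt "0.008 0.031 0 35" --pt "0.0075 0.0355 0 40" --pt "0.0065 0.04 0 45"

```text
time_s: 7.45
tool_pos: [553.3, 69.3, 202.4]
tcp_rot: [0.554, 0.439, 0.554, -0.44]
wrist_force: [-0.6, 0.9, 0.0]
opening: 93.9
```

Run:
```python
from h import *
s=readout.observe();print(s["time_s"],s["tool_pos"],s["wrist_force"].round(2),s["opening"],loc(s["tool_pos"]),s["joints"].round(2))
crop(eyes.grab_frame("scene"),250,100,130,140,4,"pics/s6.png")
crop(eyes.grab_frame("side"),270,100,130,150,4,"pics/d6.png")
cv2.imwrite("pics/w6.png",eyes.grab_frame("wrist"))
```

```text
7.45 [553.2989278   69.28261832 202.43283028] [-0.55  0.87  0.  ] 93.91626519405125 [53.27786307 64.96269656] [ 0.    0.27  1.58 -0.    1.29 -0.23]
```

View pics/d6.png

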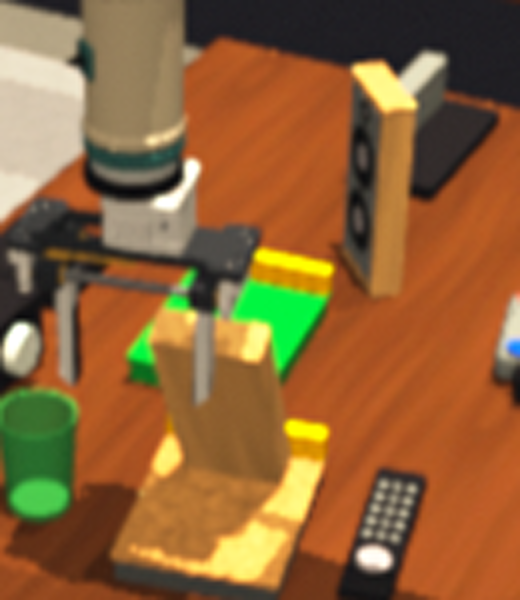

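View pics/w6.png

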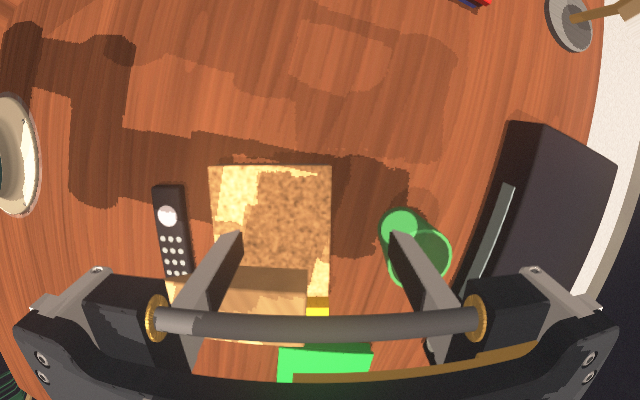

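>>> step_arm --pt "0 0.002 0 2" --pt "-0.001 0.0045 0 5" --pt "-0.001 0.0045 0 5"

```text
time_s: 7.9
tool_pos: [552.3, 73.8, 202.5]
tcp_rot: [0.572, 0.416, 0.572, -0.416]
wrist_force: [-1.2, 1.1, -0.2]
opening: 94.1
```

>>> step_arm --pt "-0.006 -0.0015 0 0" --pt "-0.012 -0.003 0 0" --pt "-0.018 -0.004 0 0" --pt "-0.024 -0.0055 0 0" --pt "-0.03 -0.007 0 0" --pt "-0.036 -0.008 0 0" --pt "-0.042 -0.0095 0 0" --pt "-0.048 -0.011 0 0" --pt "-0.052 -0.012 0 0" --pt "-0.052 -0.012 0 0" --claw -0.15

```text
time_s: 8.9
tool_pos: [499.6, 62.0, 202.6]
tcp_rot: [0.572, 0.415, 0.572, -0.416]
wrist_force: [0.4, 0.5, 0.4]
opening: 40.2
```

Run:
```python
from h import *
s=readout.observe();print(s["time_s"],s["tool_pos"],s["wrist_force"].round(2),s["opening"],loc(s["tool_pos"]),s["joints"].round(2))
crop(eyes.grab_frame("scene"),250,100,130,140,4,"pics/s7.png")
crop(eyes.grab_frame("side"),270,100,130,150,4,"pics/d7.png")
cv2.imwrite("pics/w7.png",eyes.grab_frame("wrist"))
```

```text
8.9 [499.60956873  62.00685085 202.55382986] [0.41 0.45 0.36] 40.17231337389499 [-0.67213278 69.95088447] [-0.01  0.18  1.69 -0.    1.26 -0.33]
```

View pics/d7.png

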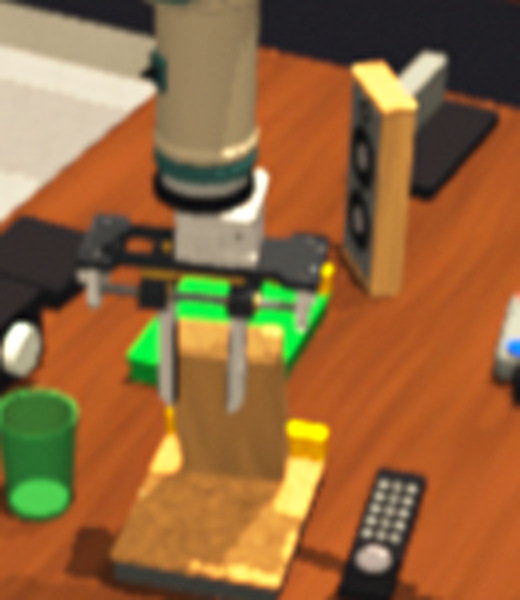

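View pics/w7.png

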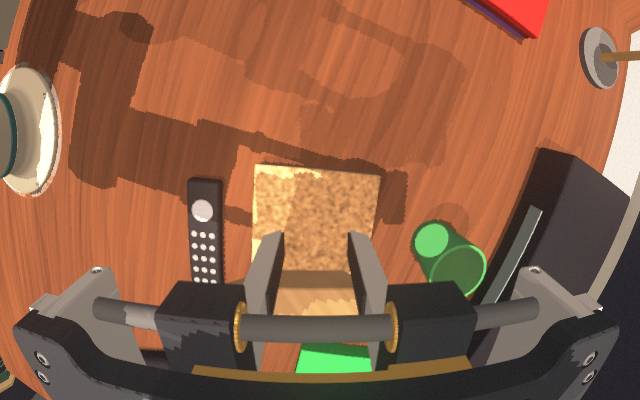

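View pics/s7.png

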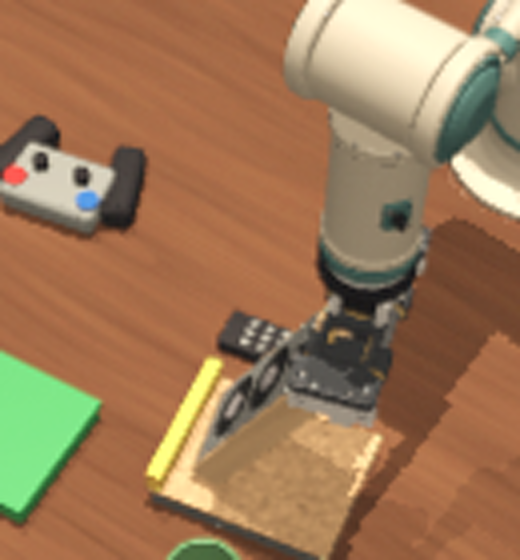

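```bash
cat >> h.py <<'E'
def onY(m,u,v,y0):
    e,d=ray(m,u,v);n=np.array([*Y,0]);p0=np.array([*(C+Y*y0),0]);t=((p0-e)@n)/(d@n);p=e+d*t;return loc(p)[0],p[2]
E
python3 - <<'E'
from h import *
crop(eyes.grab_frame("side"),295,165,70,75,8,"pics/d7z.png")
D=eyes.camera_model("side")
for n,l,z in[("tipL",(24.6,62),180),("tipR",(-26,60),180)]:
    u,v=proj(D,[*(C+X*l[0]+Y*l[1]),z]);print(n,(u-295)*8,(v-165)*8)
E
```

```text
tipL 146.14895264907 263.88093714713386
tipR 274.5656894297458 281.4330051807533
```

View pics/d7z.png

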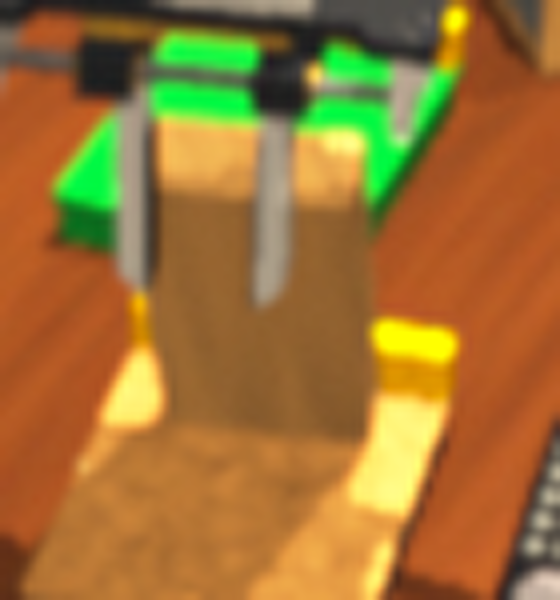

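Run:
```python
from h import *
D=eyes.camera_model("side")
for p in [(157,190),(362,205)]:
    print([np.round(onY(D,295+p[0]/8,165+p[1]/8,y),1) for y in (50,57,62)])
for p in [(165,425),(363,437)]: print(loc(onz(D,295+p[0]/8,165+p[1]/8,30)))
```

```text
[array([ 23.6, 206.8]), array([ 21.7, 211.8]), array([ 20.4, 215.4])]
[array([-57. , 214.8]), array([-58.5, 219.7]), array([-59.5, 223.2])]
[ 41.22271148 -29.3233904 ]
[-41.93314142 -43.67238044]
```

The swing and slide turned the speaker a few degrees, so its top centre is now at x≈-18 in the rest frame while the foot stayed put. I'll lower it further with the fingers shifted to sit under the top edge.

>>> step_arm --pt "-0.002 0.002 0 0" --pt "-0.004 0.004 0 0" --pt "-0.006 0.006 0 0" --pt "-0.008 0.008 0 0" --pt "-0.01 0.01 0 0" --pt "-0.012 0.012 0 0" --pt "-0.014 0.014 0 0" --pt "-0.016 0.016 0 0" --pt "-0.0185 0.0185 0 0" --pt "-0.0185 0.0185 0 0"

```text
time_s: 10.1
tool_pos: [481.4, 81.0, 202.5]
tcp_rot: [0.572, 0.415, 0.572, -0.415]
wrist_force: [-0.1, 1.0, 0.2]
opening: 39.7
```

```bash
cat > look.py <<'E'
import sys
from h import *
n=sys.argv[1]
s=readout.observe();M=rot(s["tcp_rot"]);print(s["time_s"],s["tool_pos"].round(1),"F loc",(X@s["wrist_force"][:2]).round(2),(Y@s["wrist_force"][:2]).round(2),s["wrist_force"][2].round(2),s["opening"].round(1),"loc",loc(s["tool_pos"]).round(1),"jaw yaw",np.degrees(np.arctan2(M[1,1],M[0,1])).round(1))
a=cv2.resize(eyes.grab_frame("scene")[145:230,270:350],None,fx=5,fy=5,interpolation=cv2.INTER_CUBIC)
b=cv2.resize(eyes.grab_frame("side")[165:250,290:370],None,fx=5,fy=5,interpolation=cv2.INTER_CUBIC)
cv2.imwrite(f"pics/{n}.png",np.hstack([a,b]))
E
python3 look.py l8
```

```text
Traceback (most recent call last):
  File "look.py", line 4, in <module>
    s=readout.observe();M=rot(s["tcp_rot"]);print(s["time_s"],s["tool_pos"].round(1),"F loc",(X@s["wrist_force"][:2]).round(2),(Y@s["wrist_force"][:2]).round(2),s["wrist_force"][2].round(2),s["opening"].round(1),"loc",loc(s["tool_pos"]).round(1),"jaw yaw",np.degrees(np.arctan2(M[1,1],M[0,1])).round(1))
                                                                                                                                                                                              ^^^^^^^^^^^^^^^^^^
AttributeError: 'float' object has no attribute 'round'
```

```bash
sed -i 's/s\["opening"\].round(1)/s["opening"]/' look.py; python3 look.py l8
```

```text
10.1 [481.4  81.  202.5] F loc 0.1 0.99 0.24 39.66909017062826 loc [-14.1  92.6] jaw yaw 18.0
```

View pics/l8.png

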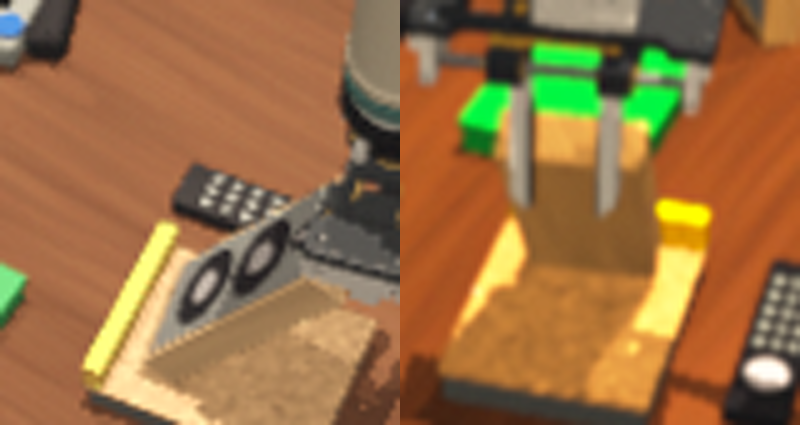

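>>> step_arm --pt "-0.0005 0.0025 -0.004 -1" --pt "-0.001 0.005 -0.008 -2" --pt "-0.0015 0.0075 -0.012 -3" --pt "-0.002 0.01 -0.016 -4" --pt "-0.003 0.0125 -0.02 -5" --pt "-0.0035 0.015 -0.024 -6" --pt "-0.004 0.0175 -0.028 -7" --pt "-0.0045 0.02 -0.032 -8" --pt "-0.005 0.0225 -0.036 -8" --pt "-0.0055 0.0245 -0.04 -8"

```text
time_s: 11.2
tool_pos: [476.9, 105.8, 162.4]
tcp_rot: [0.542, 0.455, 0.542, -0.454]
wrist_force: [-0.3, 5.3, 2.7]
opening: 39.7
```

```bash
python3 look.py l9
```

```text
11.2 [476.9 105.8 162.4] F loc 0.87 5.25 2.67 39.69615526142911 loc [-13.  117.7] jaw yaw 10.0
```

View pics/l9.png

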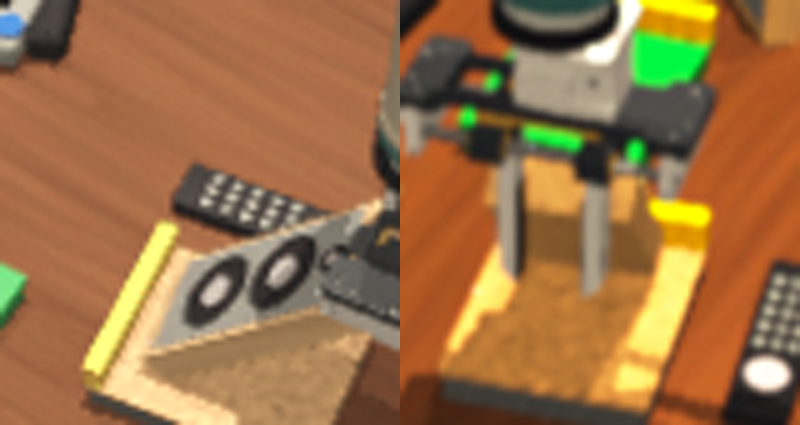

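>>> step_arm --pt "-0.0005 0.0025 0 0" --pt "-0.001 0.005 0 0" --pt "-0.0015 0.007 -0.002 0" --pt "-0.002 0.0095 -0.005 0" --pt "-0.0025 0.0115 -0.008 0" --pt "-0.0025 0.0115 -0.008 0"

```text
time_s: 11.9
tool_pos: [473.4, 117.0, 153.9]
tcp_rot: [0.542, 0.454, 0.542, -0.454]
wrist_force: [-0.0, 1.6, -1.1]
opening: 40.0
```

```bash
python3 look.py l10
```

```text
11.9 [473.4 117.  153.9] F loc 0.34 1.59 -1.1 39.99951029244411 loc [-13.8 129.4] jaw yaw 10.0
```

View pics/l10.png

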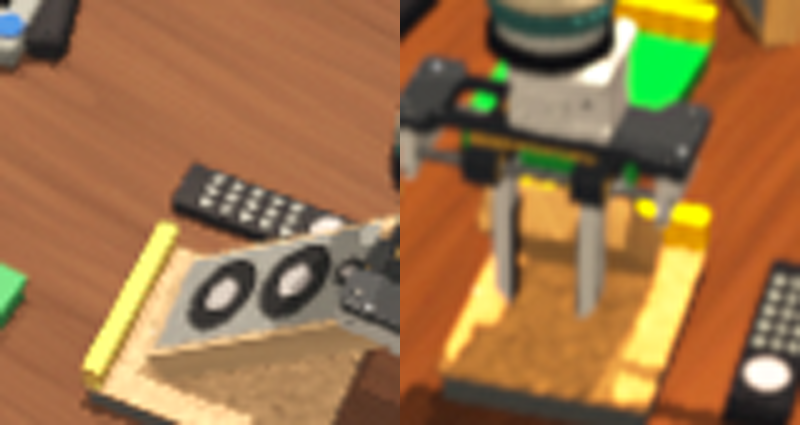

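```bash
cat >> h.py <<'E'
def sd(u,v): return 290+(u-400)/5, 165+v/5
E
python3 - <<'E'
from h import *
D=eyes.camera_model("side")
for p in [(545,237),(480,225),(620,250)]: print(onY(D,*sd(*p),121))
for y,z in ((121,130),(121,165)): print(proj(D,[*(C+Y*y-14*X),z]))
E
python3 - <<'E'
import cv2
i=cv2.imread('pics/l10.png')[130:330,450:700];cv2.imwrite('pics/l10z.png',cv2.resize(i,None,fx=3,fy=3))
E
```

```text
(np.float64(-9.45699823984735), np.float64(174.02677590907945))
(np.float64(30.9923668620749), np.float64(174.91659547050074))
(np.float64(-55.63303386516151), np.float64(173.64043180761485))
(np.float64(320.32924792960245), np.float64(224.20248992747273))
(np.float64(320.43936540122434), np.float64(215.04523976590164))
```

View pics/l10z.png

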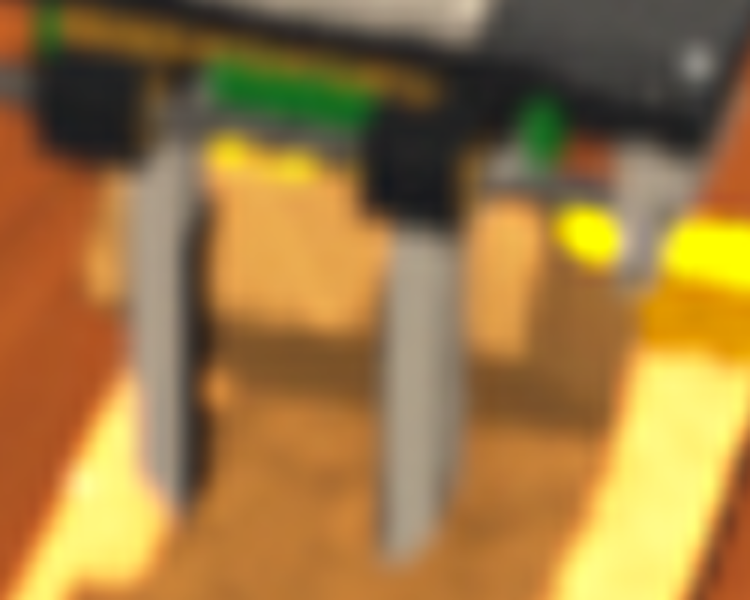

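>>> step_arm --pt "-0.0005 0.002 -0.001 0" --pt "-0.001 0.004 -0.003 0" --pt "-0.0015 0.006 -0.005 0" --pt "-0.002 0.008 -0.007 0" --pt "-0.0025 0.01 -0.009 0" --pt "-0.003 0.012 -0.011 0" --pt "-0.003 0.0135 -0.013 0" --pt "-0.003 0.0135 -0.013 0"

```text
time_s: 12.8
tool_pos: [470.7, 130.4, 141.2]
tcp_rot: [0.542, 0.454, 0.542, -0.454]
wrist_force: [-0.8, 2.0, -0.7]
opening: 40.0
```

```bash
python3 look.py l11
```

```text
12.8 [470.7 130.4 141.2] F loc -0.32 2.18 -0.72 39.97696319245595 loc [-13.5 143.1] jaw yaw 10.0
```

View pics/l11.png

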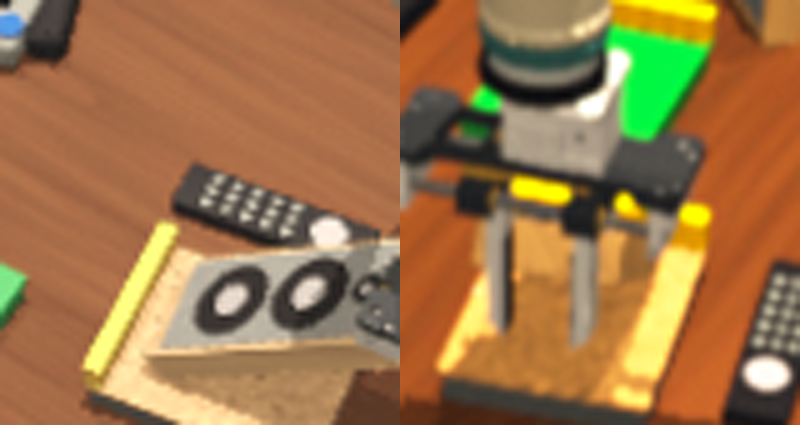

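>>> step_arm --pt "-0.0005 0.0015 -0.002 0" --pt "-0.0005 0.003 -0.004 0" --pt "-0.001 0.0045 -0.006 0" --pt "-0.0015 0.006 -0.008 0" --pt "-0.0015 0.0075 -0.01 0" --pt "-0.002 0.009 -0.013 0" --pt "-0.0025 0.0105 -0.015 0" --pt "-0.0025 0.0115 -0.017 0" --pt "-0.0025 0.0115 -0.017 0"

```text
time_s: 13.8
tool_pos: [468.2, 141.8, 124.2]
tcp_rot: [0.542, 0.454, 0.542, -0.454]
wrist_force: [-0.5, 1.7, -0.4]
opening: 39.8
```

```bash
python3 look.py l12
```

```text
13.8 [468.2 141.8 124.2] F loc -0.12 1.75 -0.44 39.78060857136811 loc [-13.3 154.8] jaw yaw 10.0
```

View pics/l12.png

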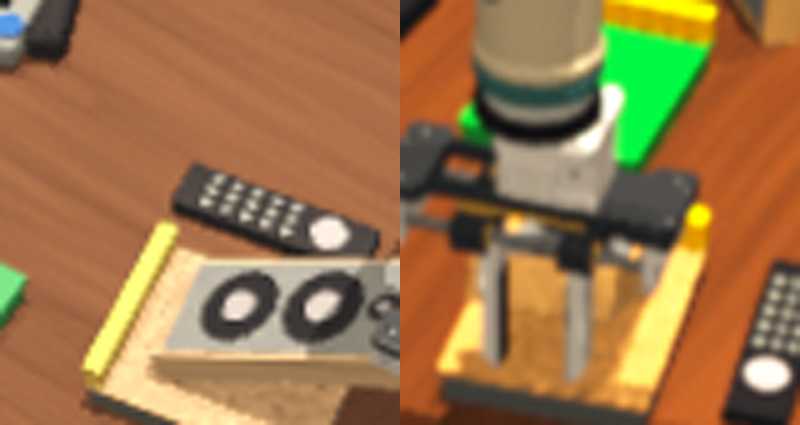

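Run:
```python
from h import *
D=eyes.camera_model("side")
for p in [(525,308),(540,313),(600,322)]: print(onY(D,*sd(*p),147))
i=cv2.imread('pics/l12.png')[180:400,430:680];cv2.imwrite('pics/l12z.png',cv2.resize(i,None,fx=3,fy=2.7))
```

```text
(np.float64(-4.269739674280833), np.float64(138.65016309602004))
(np.float64(-13.580406269017994), np.float64(136.80355992362934))
(np.float64(-50.5556662781962), np.float64(137.83024527692555))
```

View pics/l12z.png

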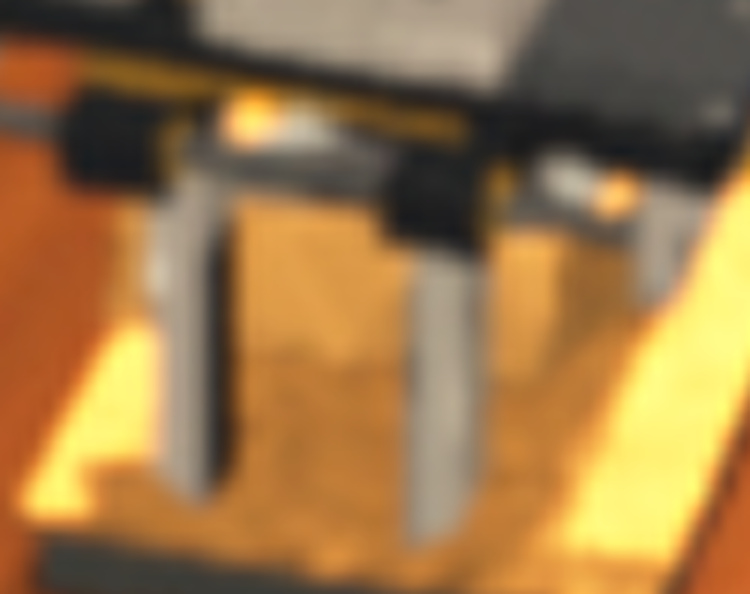

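At 60° lean the toe has not slid (y≈-34 in the rest frame, stop at -77). To avoid an uncontrolled slide later, I'll slide the foot back towards the stop now, while the geometry is stable.

>>> step_arm --pt "0.0005 -0.002 -0.001 0" --pt "0.001 -0.004 -0.002 0" --pt "0.0015 -0.006 -0.003 0" --pt "0.002 -0.008 -0.004 0" --pt "0.0025 -0.01 -0.005 0" --pt "0.0025 -0.01 -0.005 0"

```text
time_s: 14.5
tool_pos: [470.8, 131.2, 119.3]
tcp_rot: [0.542, 0.454, 0.542, -0.455]
wrist_force: [-0.0, 1.3, -2.0]
opening: 39.8
```

```bash
python3 look.py l13
```

```text
14.5 [470.8 131.2 119.3] F loc 0.27 1.27 -2.01 39.788709615239526 loc [-13.2 143.8] jaw yaw 10.0
```

View pics/l13.png

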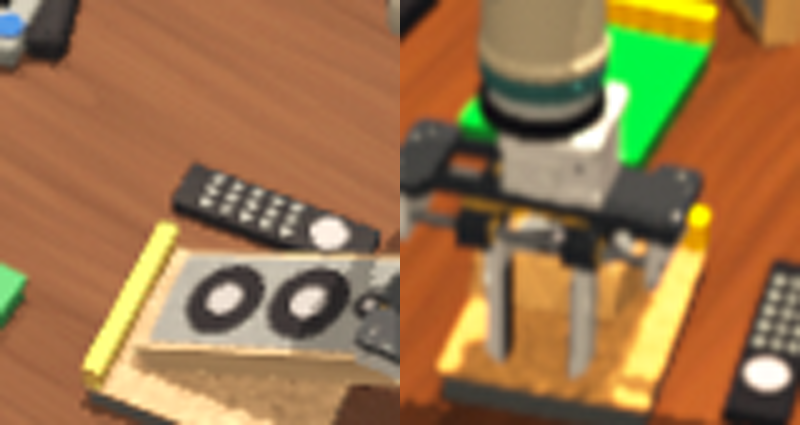

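It works: the foot slid about 10 mm towards the stop at about 2 N. Continuing.

>>> step_arm --pt "0.0005 -0.002 -0.001 0" --pt "0.001 -0.004 -0.002 0" --pt "0.0015 -0.006 -0.003 0" --pt "0.002 -0.008 -0.004 0" --pt "0.002 -0.01 -0.005 0" --pt "0.002 -0.01 -0.005 0"

```text
time_s: 15.2
tool_pos: [474.0, 124.1, 115.1]
tcp_rot: [0.541, 0.457, 0.542, -0.453]
wrist_force: [-0.3, 10.0, 1.9]
opening: 40.2
```

```bash
python3 look.py l14
```

```text
15.2 [474.  124.1 115.1] F loc 1.99 9.82 1.94 40.23013711723519 loc [-11.7 136.2] jaw yaw 9.9
```

View pics/l14.png

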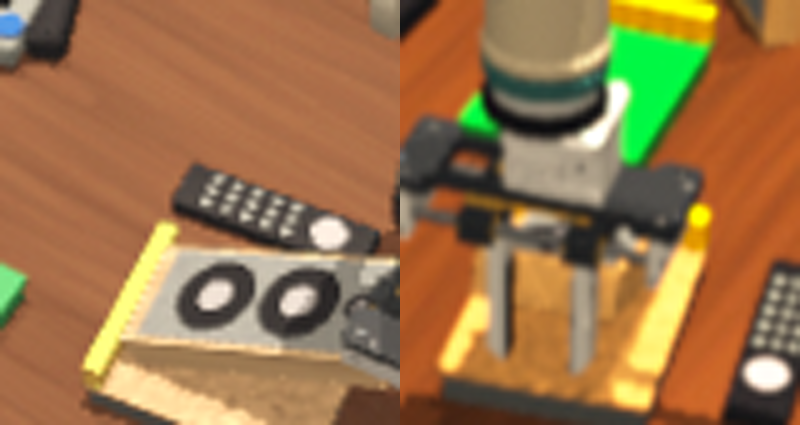

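The foot has reached the stop (10 N, left edge now along the yellow bar). Now I'll lower the top with small outward moves.

>>> step_arm --pt "0 0.001 0 0" --pt "-0.0005 0.0015 -0.003 0" --pt "-0.0005 0.002 -0.006 0" --pt "-0.0005 0.0025 -0.009 0" --pt "-0.001 0.003 -0.012 0" --pt "-0.001 0.0035 -0.015 0" --pt "-0.001 0.0035 -0.015 0"

```text
time_s: 16.0
tool_pos: [472.9, 128.1, 99.9]
tcp_rot: [0.541, 0.457, 0.542, -0.453]
wrist_force: [0.1, 11.0, 0.9]
opening: 39.8
```

```bash
python3 look.py l15
```

```text
16.0 [472.9 128.1  99.9] F loc 2.57 10.72 0.9 39.77949440761413 loc [-11.8 140.4] jaw yaw 10.0
```

View pics/l15.png

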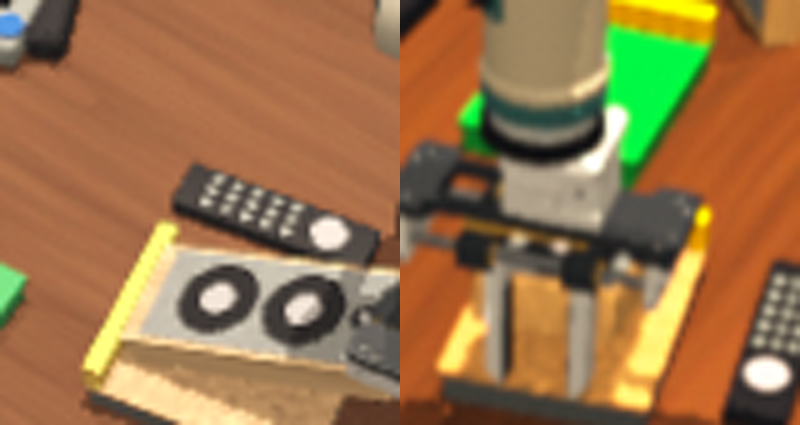

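>>> step_arm --pt "0 0.001 -0.001 0" --pt "-0.0005 0.0015 -0.003 0" --pt "-0.0005 0.002 -0.006 0" --pt "-0.0005 0.0025 -0.009 0" --pt "-0.0005 0.003 -0.012 0" --pt "-0.0005 0.003 -0.014 0" --pt "-0.0005 0.003 -0.014 0"

```text
time_s: 16.8
tool_pos: [472.3, 130.9, 85.8]
tcp_rot: [0.541, 0.457, 0.542, -0.453]
wrist_force: [-0.2, 10.8, -0.6]
opening: 40.1
```

```bash
python3 look.py l16;python3 - <<'E'
import cv2
i=cv2.imread('pics/l16.png')[200:420,430:680];cv2.imwrite('pics/l16z.png',cv2.resize(i,None,fx=3,fy=2.7))
E
```

```text
16.8 [472.3 130.9  85.8] F loc 2.19 10.59 -0.58 40.12047312166667 loc [-11.8 143.2] jaw yaw 10.0
```

View pics/l16z.png

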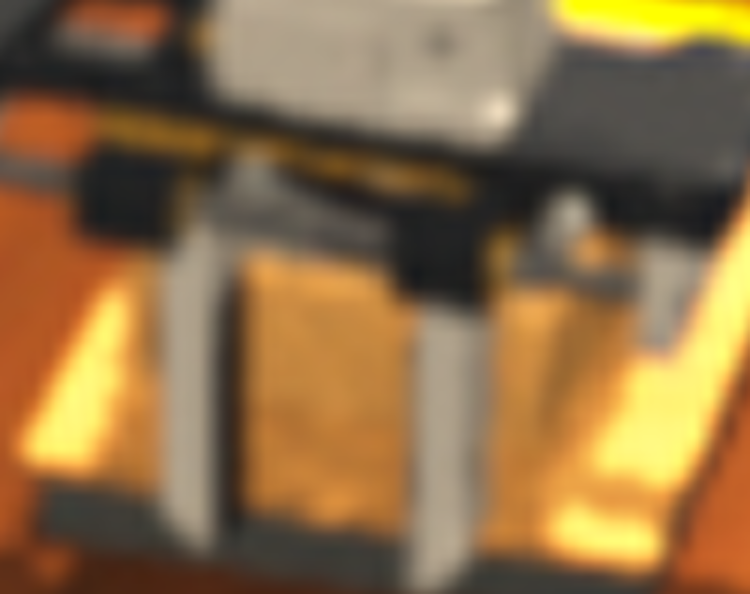

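View pics/l16.png

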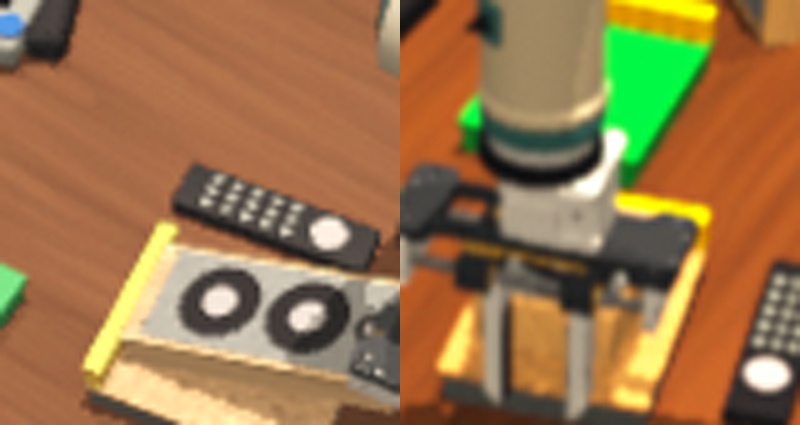

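Run:
```python
from h import *
a=cv2.resize(eyes.grab_frame("scene")[185:235,280:380],None,fx=7,fy=7,interpolation=cv2.INTER_CUBIC);cv2.imwrite("pics/s16.png",a)
cv2.imwrite("pics/w16.png",eyes.grab_frame("wrist"))
S=eyes.camera_model("scene")
for th in (65,70,75,80,85,90):
    t=np.radians(th);ty=-77+27/np.tan(t)
    def P(x,s,f): # s along length, f toward front(grille)
        y=ty+s*np.sin(t)-f*np.cos(t);z=30+s*np.cos(t)+f*np.sin(t);return [*(C+X*x+Y*y),z]
    print(th,[tuple(np.round(((u-280)*7,(v-185)*7)).astype(int)) for u,v in (proj(S,P(*q)) for q in((33,0,0),(-58,210,32),(32,210,32),(32,210,0)))])
```

```text
65 [(np.int64(120), np.int64(217)), (np.int64(514), np.int64(76)), (np.int64(452), np.int64(220)), (np.int64(472), np.int64(258))]
70 [(np.int64(115), np.int64(215)), (np.int64(523), np.int64(97)), (np.int64(462), np.int64(241)), (np.int64(477), np.int64(278))]
75 [(np.int64(111), np.int64(213)), (np.int64(530), np.int64(118)), (np.int64(469), np.int64(261)), (np.int64(479), np.int64(297))]
80 [(np.int64(106), np.int64(212)), (np.int64(534), np.int64(139)), (np.int64(474), np.int64(281)), (np.int64(479), np.int64(314))]
85 [(np.int64(102), np.int64(210)), (np.int64(535), np.int64(159)), (np.int64(476), np.int64(300)), (np.int64(475), np.int64(331))]
90 [(np.int64(98), np.int64(209)), (np.int64(533), np.int64(177)), (np.int64(475), np.int64(317)), (np.int64(469), np.int64(346))]
```

View pics/s16.png

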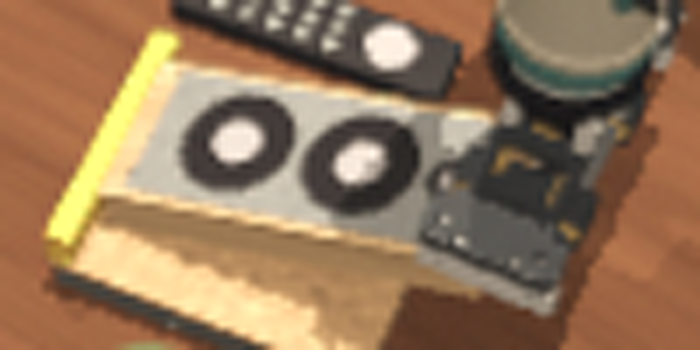

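View pics/w16.png

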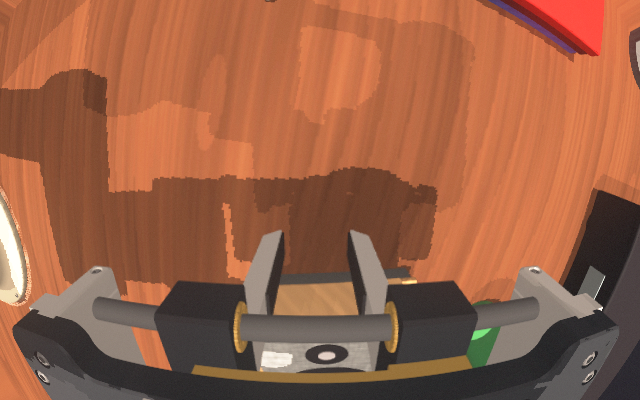

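The grille edges project to a lean of about 75°, so the top edge is near z≈84. I'll carry it down by friction against the fingers.

>>> step_arm --pt "0 0.0005 -0.002 0" --pt "0 0.0005 -0.005 0" --pt "0 0.001 -0.008 0" --pt "0 0.001 -0.011 0" --pt "0 0.001 -0.014 0" --pt "0 0.001 -0.014 0"

```text
time_s: 17.6
tool_pos: [472.4, 132.6, 71.7]
tcp_rot: [0.54, 0.457, 0.542, -0.453]
wrist_force: [0.6, 13.6, -0.6]
opening: 40.1
```

```bash
cat > look2.py <<'E'
import sys
from h import *
s=readout.observe();print(s["time_s"],"F loc",(X@s["wrist_force"][:2]).round(2),(Y@s["wrist_force"][:2]).round(2),s["wrist_force"][2].round(2),"loc",loc(s["tool_pos"]).round(1),s["tool_pos"].round(1))
a=cv2.resize(eyes.grab_frame("scene")[185:235,280:380],None,fx=7,fy=7,interpolation=cv2.INTER_CUBIC);cv2.imwrite(f"pics/{sys.argv[1]}.png",a)
E
python3 look2.py l17
```

```text
17.6 F loc 3.66 13.15 -0.63 loc [-11.4 144.9] [472.4 132.6  71.7]
```

View pics/l17.png

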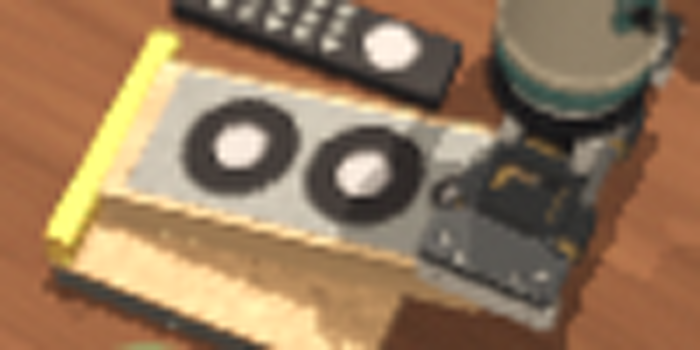

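Carried down to about 80°. Easing the force slightly and continuing.

>>> step_arm --pt "0 0.0005 -0.003 0" --pt "0 0.001 -0.006 0" --pt "0 0.001 -0.009 0" --pt "0 0.001 -0.012 0" --pt "0 0.001 -0.014 0" --pt "0 0.001 -0.014 0"

```text
time_s: 18.25
tool_pos: [472.3, 133.6, 57.6]
tcp_rot: [0.54, 0.457, 0.542, -0.453]
wrist_force: [0.7, 14.8, -0.9]
opening: 39.9
```

```bash
python3 look2.py l18
```

```text
18.25 F loc 3.96 14.25 -0.93 loc [-11.2 145.8] [472.3 133.6  57.6]
```

View pics/l18.png

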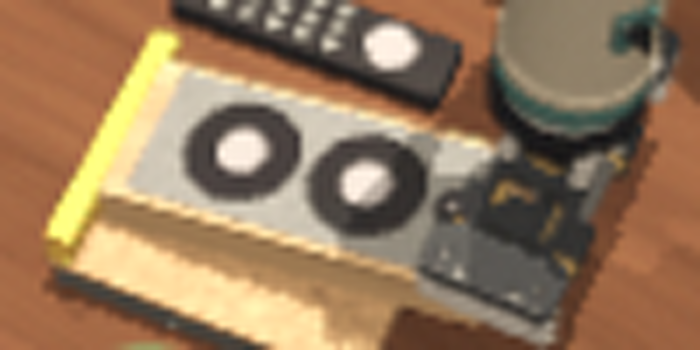

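>>> step_arm --pt "0 0.0005 -0.003 0" --pt "0 0.001 -0.006 0" --pt "0 0.001 -0.009 0" --pt "0 0.001 -0.012 0" --pt "0 0.001 -0.014 0" --pt "0 0.001 -0.014 0"

```text
time_s: 18.9
tool_pos: [472.1, 133.8, 43.4]
tcp_rot: [0.541, 0.456, 0.542, -0.453]
wrist_force: [0.6, 11.5, -3.1]
opening: 39.9
```

```bash
python3 look2.py l19; python3 look.py l19b
```

```text
18.9 F loc 3.15 11.1 -3.08 loc [-11.3 146.1] [472.1 133.8  43.4]
18.95 [472.2 133.8  43.5] F loc 3.24 11.03 -1.78 40.176438052610905 loc [-11.2 146.1] jaw yaw 10.0
```

View pics/l19.png

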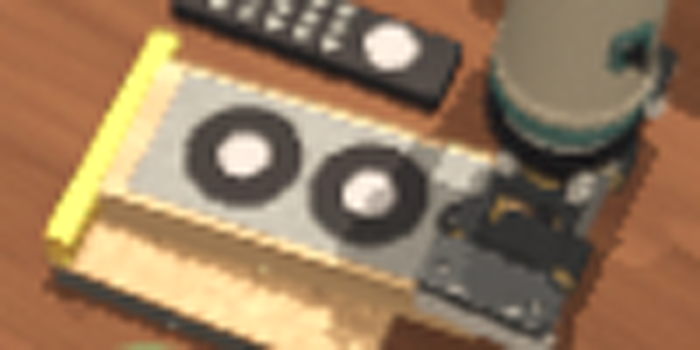

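View pics/l19b.png

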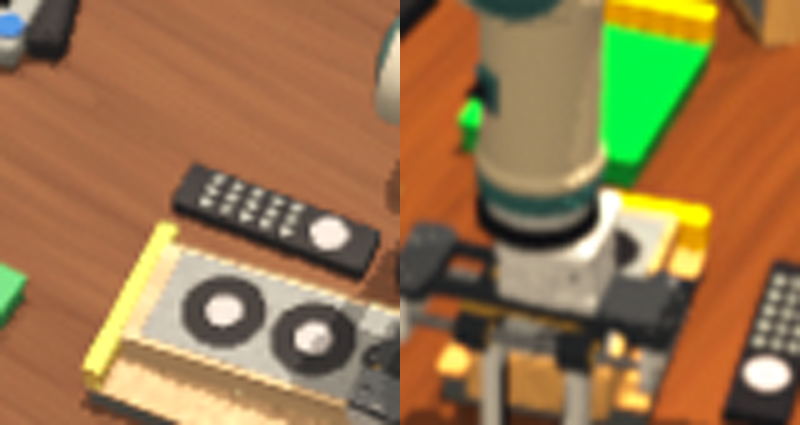

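About 87° now. One more small lowering, then ease off outward.

>>> step_arm --pt "0 0 -0.003 0" --pt "0 0 -0.006 0" --pt "0 0 -0.01 0" --pt "0 0 -0.01 0" --pt "0 0.001 -0.01 0" --pt "0 0.002 -0.01 0" --pt "0 0.003 -0.01 0" --pt "0 0.004 -0.01 0" --pt "-0.001 0.006 -0.01 0"

```text
time_s: 19.95
tool_pos: [470.6, 136.7, 33.6]
tcp_rot: [0.542, 0.454, 0.541, -0.454]
wrist_force: [-0.7, -0.3, -0.1]
opening: 39.9
```

```bash
python3 look2.py l20
```

```text
19.95 F loc -0.77 -0.16 -0.11 loc [-12.1 149.2] [470.6 136.7  33.6]
```

View pics/l20.png

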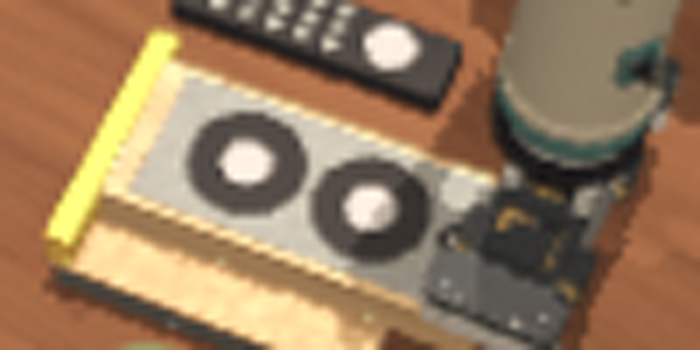

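It's lying flat, with contact forces near zero. I'll back away and measure.

>>> step_arm --pt "-0.003 0.012 0 0" --pt "-0.006 0.025 0 0" --pt "-0.006 0.025 0.03 0" --pt "-0.006 0.025 0.07 0" --pt "-0.01 0.055 0.11 0" --pt "-0.015 0.095 0.11 0" --pt "-0.02 0.135 0.11 0" --pt "-0.02 0.135 0.11 0"

```text
time_s: 20.8
tool_pos: [449.4, 277.1, 144.1]
tcp_rot: [0.543, 0.454, 0.543, -0.452]
wrist_force: [-0.7, -0.9, -0.9]
opening: 40.1
```

Run:
```python
from h import *
s=readout.observe();print(s["tool_pos"].round(1))
cv2.imwrite("pics/s21.png",cv2.resize(eyes.grab_frame("scene")[180:255,275:375],None,fx=7,fy=7,interpolation=cv2.INTER_CUBIC))
cv2.imwrite("pics/d21.png",cv2.resize(eyes.grab_frame("side")[180:280,280:380],None,fx=6,fy=6,interpolation=cv2.INTER_CUBIC))
```

```text
[449.4 277.1 144.1]
```

View pics/s21.png

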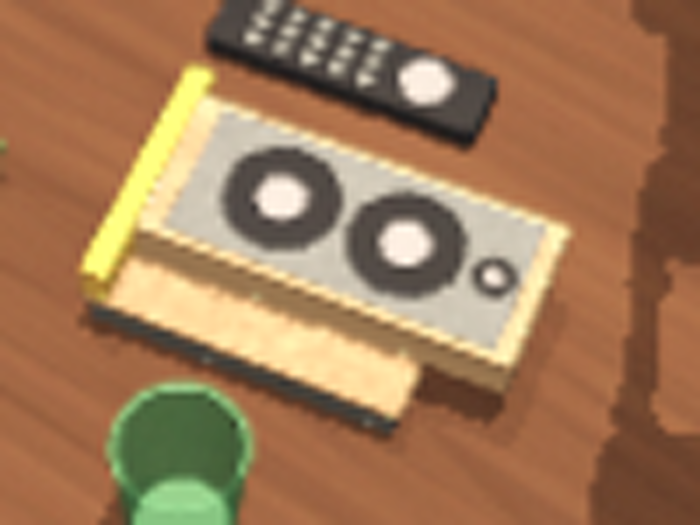

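View pics/d21.png

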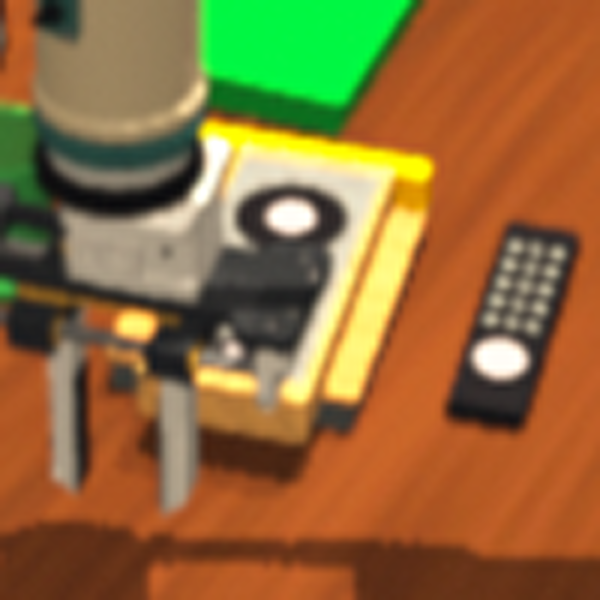

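Run:
```python
from h import *
S=eyes.camera_model("scene")
f=lambda x,y,z:onz(S,275+(x+.5)/7-.5,180+(y+.5)/7-.5,z)
ps=[f(*p,62) for p in[(210,94),(140,225),(570,230),(503,360)]]
for p in ps: print(loc(p).round(1))
d1=ps[2]-ps[0];d2=ps[3]-ps[1];d3=ps[0]-ps[1];d4=ps[2]-ps[3]
for d in(d1,d2,d3,d4):print(np.linalg.norm(d),np.degrees(np.arctan2(d[1],d[0]))-103)
print("cork",loc(f(395,415,30)),"stop top in",loc(f(212,72,57)),loc(f(107,287,57)), "stop out", loc(f(190,65,57)),loc(f(82,275,57)))
q=f(395,415,30)-f(110,285,30)
```

```text
[-52.7 -71.1]
[ 36.9 -72.2]
[-49.4 135.3]
[ 36.4 129.3]
206.50151876291642 -0.9208101347457927
201.56063310150054 0.12238671709066296
89.56774710173522 -270.70937454976087
86.02291473358072 -274.0153073048798
cork [71.43411742 86.09296617] stop top in [-69.25067729 -77.10133892] [ 74.87622033 -73.98458007] stop out [-68.69896441 -89.90542488] [ 73.52947663 -88.81845927]
```

The speaker is flat, foot near the stop, centre x≈-8 mm, with a yaw of 1–3°. I'll square the fingers and push the top end against the stop to seat it.

>>> step_arm --pt "0.006 -0.035 0 2" --pt "0.012 -0.07 0 3.5" --pt "0.0185 -0.11 0 3.5" --pt "0.0185 -0.11 -0.04 3.5" --pt "0.0185 -0.11 -0.08 3.5" --pt "0.0185 -0.11 -0.105 3.5" --pt "0.0185 -0.11 -0.105 3.5" --pt "0.0185 -0.11 -0.105 3.5"

```text
time_s: 21.7
tool_pos: [468.8, 161.5, 38.6]
tcp_rot: [0.555, 0.438, 0.555, -0.438]
wrist_force: [0.5, -1.7, 0.9]
opening: 40.0
```

```bash
python3 look2.py l22
```

```text
21.7 F loc 0.08 -1.77 0.92 loc [ -8.4 173.8] [468.8 161.5  38.6]
```

>>> step_arm --pt "0.0015 -0.007 0 0" --pt "0.003 -0.014 0 0" --pt "0.0045 -0.019 0 0" --pt "0.0055 -0.023 0 0" --pt "0.006 -0.026 0 0" --pt "0.0065 -0.0275 0 0" --pt "0.0065 -0.029 0 0" --pt "0.0065 -0.029 0 0"

```text
time_s: 22.55
tool_pos: [475.3, 133.1, 38.5]
tcp_rot: [0.555, 0.438, 0.555, -0.438]
wrist_force: [0.3, -0.2, -0.1]
opening: 40.2
```

```bash
python3 look2.py l23
```

```text
22.55 F loc 0.22 -0.21 -0.06 loc [ -8.3 144.7] [475.3 133.1  38.5]
```

No contact yet at y≈144.7. I'll push on in small steps.

>>> step_arm --pt "0 -0.001 0 0" --pt "0.0005 -0.002 0 0" --pt "0.0005 -0.0025 0 0" --pt "0.0005 -0.003 0 0" --pt "0.0005 -0.003 0 0"

```text
time_s: 23.1
tool_pos: [475.1, 132.2, 38.5]
tcp_rot: [0.554, 0.439, 0.556, -0.438]
wrist_force: [-1.4, 8.0, 1.1]
opening: 39.9
```

```bash
python3 look2.py l24
```

```text
23.1 F loc 0.44 8.12 1.13 loc [ -8.8 143.8] [475.1 132.2  38.5]
```

>>> step_arm --pt "0 -0.001 0 0" --pt "0 -0.0015 0 0" --pt "0 -0.0015 0 0" --pt "0 -0.0015 0 0"

```text
time_s: 23.55
tool_pos: [475.1, 132.1, 38.5]
tcp_rot: [0.553, 0.44, 0.556, -0.437]
wrist_force: [-2.1, 13.6, 1.3]
opening: 39.8
```

>>> step_arm --pt "0 0.002 0 0" --pt "0 0.005 0 0" --pt "-0.002 0.012 0 0" --pt "-0.006 0.03 0 0" --pt "-0.006 0.03 0.04 0" --pt "-0.006 0.03 0.08 0" --pt "-0.01 0.06 0.12 0" --pt "-0.015 0.1 0.16 0" --pt "-0.02 0.14 0.2 0" --pt "-0.02 0.18 0.2 0"

```text
time_s: 24.55
tool_pos: [457.3, 309.0, 243.1]
tcp_rot: [0.557, 0.44, 0.553, -0.436]
wrist_force: [1.3, -0.1, 0.6]
opening: 40.2
```

Run:
```python
from h import *
s=readout.observe();print(s["tool_pos"].round(1),s["time_s"])
cv2.imwrite("pics/s25.png",cv2.resize(eyes.grab_frame("scene")[180:255,275:375],None,fx=7,fy=7,interpolation=cv2.INTER_CUBIC))
cv2.imwrite("pics/d25.png",cv2.resize(eyes.grab_frame("side")[180:280,280:380],None,fx=6,fy=6,interpolation=cv2.INTER_CUBIC))
```

```text
[457.3 309.  243.1] 24.55
```

View pics/s25.png

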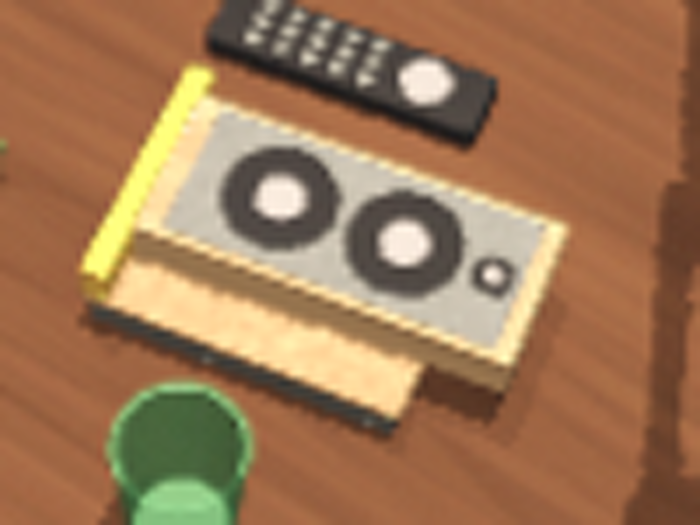

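View pics/d25.png

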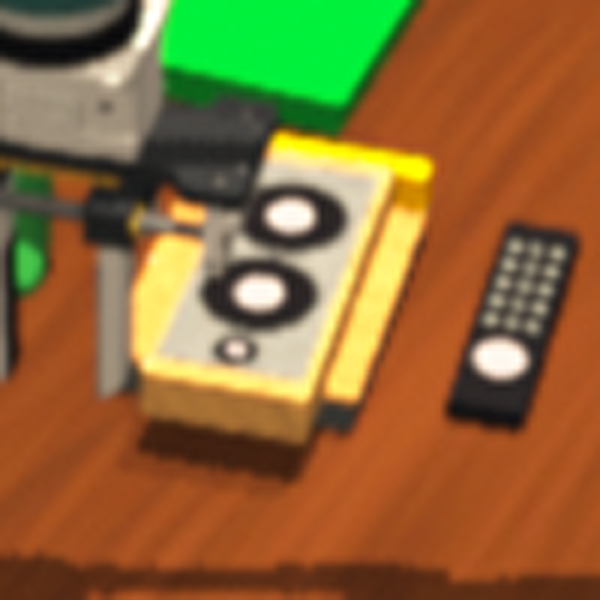

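Run:
```python
from h import *
S=eyes.camera_model("scene");D=eyes.camera_model("side")
f=lambda x,y,z:onz(S,275+(x+.5)/7-.5,180+(y+.5)/7-.5,z)
g=lambda x,y,z:onz(D,280+(x+.5)/6-.5,180+(y+.5)/6-.5,z)
for n,q in (("scene",[f(281,197,62),f(403,243,62),f(493,275,62)]),("side",[g(290,215,62),g(259,293,62),g(236,348,62)])):
    d=q[2]-q[0];print(n,[loc(p).round(1) for p in q],np.degrees(np.arctan2(d[1],d[0]))-103)
for n,a,b in(("stop inner s",f(212,75,57),f(107,287,57)),("stop outer s",f(190,65,57),f(82,275,57)),("stop top side inner",g(432,180,57),g(280,155,57)),("sp end s",f(568,230,62),f(505,360,62)),("sp end d",g(315,405,62),g(142,372,62)),("cork edge s",f(110,300,30),f(395,415,30)),("cork edge d",g(430,225,30),g(350,400,30)),("sp long d",g(395,172,62),g(315,402,62))):
    d=b-a;print(n,loc(a).round(1),loc(b).round(1),np.degrees(np.arctan2(d[1],d[0]))%180)
```

```text
scene [array([ -8.1, -11.2]), array([-7.4, 57.9]), array([ -8. , 107.6])] -0.008301178680454768
side [array([ -5.1, -14.4]), array([-5.8, 56.8]), array([ -5.7, 104.4])] 0.3057256630048215
stop inner s [-67.5 -76.3] [ 74.9 -74. ] 13.942230687982502
stop outer s [-68.7 -89.9] [ 73.5 -88.8] 13.43786832439013
stop top side inner [-73.2 -73.9] [ 15.7 -74.1] 12.882689514009465
sp end s [-49.  134.4] [ 36.  130.3] 10.220187040067442
sp end d [-56.4 137.6] [ 36.3 136.1] 12.05272048769915
cork edge s [ 68.  -76.3] [71.4 86.1] 101.79111277507718
cork edge d [-74.6 -67.4] [-65.3  92.7] 99.66306248919554
sp long d [-52.6 -69.1] [-55.9 135.3] 103.91991686866814
```

The driver line is 0–0.3° off square, the centre is about 7 mm off the middle line and the foot is at the stop face. Last I'll check the bystanders against the first picture.

Run:
```python
from h import *
cv2.imwrite("pics/s26.png",eyes.grab_frame("scene"))
```

```text
(no output)
```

View pics/s26.png

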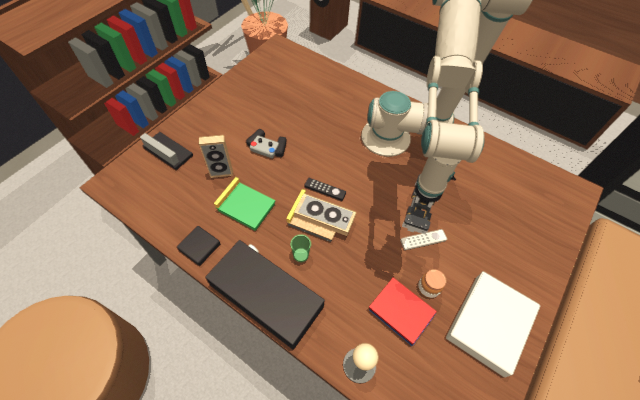

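All the bystanders are at the same pixels as before: twin (216,157), tumbler (301,250), remotes (325,190) and (424,240). The gripper is well clear, so I'm handing in.

Run:
```python
from bench import readout,r
print(r.job_done(), readout.observe()["time_s"])
```

```text
the job is handed in; nothing more can be done
the job is handed in; nothing more can be done
```

The speaker is lying flat on the cork, grille up, with its foot end against the stop. I handed the job in at about 25 s on the robot's clock.

**What I did:** I straddled the speaker with the fingers open, pushed it past balance onto the back finger, then swung the gripper so both fingers were behind the back. At about 60° lean I slid the foot back to the stop. I then lowered the top to flat with the fingers pressed against the top edge, and finally pushed the top end square.

**Last checks (camera estimates):**
- **Squareness:** the line through the drivers is 0 to 0.3° from my 13° estimate of the rest's direction. Single edge readings of stop, cork and speaker end scattered by up to about 3.5°.
- **Position:** the centre is about 7 mm off the rest's middle line. The foot end is within a few millimetres of the stop, and the final push met firm resistance.
- **Forces:** wrist readings at the end of each move peaked at about 15 N; I had no reading of the finger contact force itself.
- **Bystanders:** none showed visible movement between the first and last pictures; I compared by eye only.

**What went off plan:** swinging the gripper turned the leaning speaker roughly 5 to 10°. Sliding the foot to the stop and the final push corrected it.

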